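# Part the closed-up cartons and seat the divider in the tote's guides

## Task

Two orders of two cartons share the blue tote, and the row has closed up over the place of the divider, halfway along. Slide the cartons apart, two right up to each end wall, never lifting any out or tipping it; then take the grey divider from its stand and slide it down the groove of the yellow guides, whose exact setting you must find, until it sits fully home on the tote's floor, and let go. Slide and press gently, by feel: goods and divider must not be forced, and the other things on the bench stay where they are.

Things in the scene. Friction and masses are not known exactly. Their poses are not given: they have to be found in the camera images.
- tote: Blue tote fixed to the bench. Origin: centre of its underside; y along the row, x across. Inner floor z = 5 mm, wall tops 60 mm; inside 231 mm (y) x 76 mm (x), over the rims 108 x 253. Its yellow guides form one square-topped groove down each long wall to the floor, 11.5 mm wide (y), 88 mm apart bottom to bottom, blocks 10 mm wide beside it. They were set by hand up to 9 mm either way of y = 0: find by feel or eye.
- divider: Grey plate 10 mm thick (own y), upright, 0.09 kg. Origin: centre of the underside of its foot. Going up: 84 mm wide (own x) to z = 51 mm, 68 mm wide to 101 mm, then a pull tab 40 mm wide to 144 mm, taken across its 10 mm. Square foot. Either face may go to either side. When home, its top 43 mm stand above the carton tops, 100 mm above the bench.
- divider_stand: Grey stand, fixed, 108 (own x) x 100 (own y) x 28 mm high, left or right of the tote, with three parallel slots along own x at y = -30, 0, 30 mm, 22 mm deep, about 4 mm wider than the divider. Origin: centre of its underside. The divider stands loosely in the middle slot, its foot 6 mm above the bench, own axes along the stand's; draw it straight up.
- carton_a1: Closed brown carton, the outer one at the tote's +y end, resting on the inner floor. 50 mm thick (own x), 68 mm wide (own y), 95 mm high, 0.15 to 0.27 kg. Origin: centre of its underside. Own x points along the tote's y; its 68 mm width lies across the tote and its top 40 mm stand above the walls, free to grip.
- carton_a2: Closed brown carton, the inner one on the tote's +y side, at first in the divider's way. 50 mm thick (own x), 68 mm wide (own y), 95 mm high, 0.15 to 0.27 kg. Origin: centre of its underside. Own x points along the tote's y; its 68 mm width lies across the tote and its top 40 mm stand above the walls, free to grip.
- carton_b1: Closed brown carton, the inner one on the tote's -y side, at first in the divider's way. 50 mm thick (own x), 68 mm wide (own y), 95 mm high, 0.15 to 0.27 kg. Origin: centre of its underside. Own x points along the tote's y; its 68 mm width lies across the tote and its top 40 mm stand above the walls, free to grip.
- carton_b2: Closed brown carton, the outer one at the tote's -y end. 50 mm thick (own x), 68 mm wide (own y), 95 mm high, 0.15 to 0.27 kg. Origin: centre of its underside. Own x points along the tote's y; its 68 mm width lies across the tote and its top 40 mm stand above the walls, free to grip.
- tape_duct: Grey tape roll lying flat, 130 mm across, 48 mm high, hollow; a bystander. Origin: centre of its underside.
- stapler: Teal hand stapler, 34 x 160 x 60 mm, behind the tote; a bystander. Origin: centre of its underside.
Not all that is in view belongs to the job. Leave any purple look-alike of the carton_b1 alone.

How it is judged:
By the outcome, as a careful person would: the job done as asked, in the order asked, and still so for the second after the job is handed in, with the robot touching nothing.
It also fails if it takes over 72 s, if anything falls off the work surface, if the arm or the gripper's body presses on something with over 40 N, if the wrist force passes 120 N, or if a joint passes its speed limit or range.

## Robot

A 7-joint arm with a two-finger parallel gripper is mounted at the origin on a cart in front of the work surface, level with it; the furniture and walls round the work are solid. World frame = base frame: x ahead of the robot, y to its left, z up, the work surface at z = 0. Lengths are in m, angles in rad, forces in N, time in s.
With the tool pointing down it reaches from about 0.4 to 0.85 m from the base axis. Payload 10.4 kg.
Tool frame: the origin (TCP) lies midway between the tips of the shut fingers; the grasp point (between the pads) lies 19 mm behind it (manip.hold_point_z is the distance from the TCP to the grasp point, in m); z points along the fingers, y is the line along which they close (so a half turn about z gives the same grasp; the last joint's range is limited). The gripper opens to 85 mm and grips with 20 to 120 N. Pads are 22 mm wide; open, the fingers measure 114 mm over their backs; the gripper's body (76 mm by 85 mm) begins 54 mm behind the grasp point. The pads swing forward as they close: fully open they stand 13 mm farther back than shut.
Start: joints at [1.201, 0.332, -0.065, 1.46, 0.022, 1.35, -0.088], TCP at [0.212, -0.588, 0.231] pointing down, gripper open.
Joint ranges: [-2.6, 2.6], [-0.5, 2.12], [-1.47, 1.34], [0.16, 2.42], [-1.27, 4.41], [0.06, 2.06], [-2.6, 2.6]. Speed limits (rad/s): [2.22, 2.22, 2.79, 2.79, 3.14, 3.14, 3.14].

## Interface

Orientations are given as a unit quaternion [x, y, z, w].
In Python, from workcell import manip, eyes, job gives the robot as it stands.
- The arm moves only by the shell command python3 -m crank 'ROWS' [FORCE]. ROWS is JSON, a list that holds one entry, the list of rows, each a list of 7 numbers: the finger opening in cm, from 0 to 8.54, then the shift along the world's x, y, z in cm, then the turn, a rotation vector about the world's x, y, z in degrees. In form: [[[hand, x, y, z, ax, ay, az], ...]]. A call has 1 to 20 rows; each row shifts and turns the commanded pose from where the row before left it; what a row does not reach is not made up. A row lasts 1/8 s, in which the tool goes at most 62.5 mm and 10.7 degrees, less where a joint would pass 70% of its speed; a pose out of reach is approached as far as the arm can. A call with a gripper value outside its range is refused whole. The fingers move at their own pace and stop on an object; FORCE is the grip in N (left out, the last holds). Time passes only in rows, so rows that do not move let the fingers close. It gives the time, the measured TCP pose, the force, the opening and the grip force at its end, in the units of the state.
- manip.get_obs(): the state, without advancing time (a new reading comes with each control period).
- eyes.camera(name): name is "side" or "top"; returns (picture, depth): 480x640x3 uint8, red, green, blue; 480x640 float32, m along the optical axis (not along the pixel's ray), 0 where there is no reading.
- eyes.camera_params(name): a dict with "fx", "fy", "cx", "cy" (pixels), "world_from_camera" (4x4, takes a point from camera to world coordinates). Camera axes: x right, y down, z forward; pixel columns grow to the right and rows downward; lengths in m; the calibration is good to about 2 mm. A picture is of the moment at which its call begins. camera_params takes no time and is no camera call.
- job.hand_in(): hands the job in; it is judged then, once.
The state is a dict: "clock": time; "joint_pos": joint angles; "joint_velocities": joint speeds; "tau": joint torques, N m; "position": TCP position; "ee_rot": TCP orientation; "ft_force": force on the tool from outside, world axes, zero at the start; "torque": the same for the moment, N m; "grip_width": opening from 0.0 (shut) to 1.0 (fully open); "grasp_force": force on a finger pad.
Only numpy, scipy, OpenCV 4.12 (cv2) and the standard library are available. Lean on these libraries where they do the work, as an engineer would, in place of code of your own. Each camera call takes 0.05 s, during which the arm holds its last target. There are 200 camera calls.

## Working session

There is one attempt and no reset: what is moved stays moved. The work goes in short steps, Python scripts to look and compute and a shell command to move; the robot and the scene stay as the last step left them, time stands still between calls to the robot, and variables do not carry over. Pictures are saved under pics/ and viewed, at most 10 in all, crops included, and the job is handed in when it is done.

```bash
mkdir -p pics; ls; cat > h.py <<'E'
import numpy as np,cv2
from workcell import manip,eyes,job
def shot(n,save=None):
    im,d=eyes.camera(n);p=eyes.camera_params(n)
    v,u=np.mgrid[0:480,0:640]
    P=np.stack([(u-p['cx'])/p['fx']*d,(v-p['cy'])/p['fy']*d,d],-1)
    T=np.array(p['world_from_camera']);W=P@T[:3,:3].T+T[:3,3]
    W[d==0]=np.nan
    if save: cv2.imwrite('pics/'+save,im[:,:,::-1])
    return im,d,W
E
python3 - <<'E'
from h import *
for n in('top','side'):
    im,d,W=shot(n,n+'1.png');np.savez('/tmp/'+n,im=im,W=W)
    print(n,np.round(eyes.camera_params(n)['world_from_camera'],3).tolist())
o=manip.get_obs();print(o)
E
```

```text
pics
top [[0.012, -0.994, 0.111, 0.408], [-1.0, -0.012, -0.0, 0.005], [0.001, -0.111, -0.994, 1.184], [0.0, 0.0, 0.0, 1.0]]
side [[-0.958, -0.163, 0.237, 0.286], [-0.288, 0.572, -0.768, 0.915], [-0.01, -0.804, -0.595, 0.732], [0.0, 0.0, 0.0, 1.0]]
{'clock': 0.1, 'joint_pos': array([ 1.20140321,  0.33280638, -0.06471642,  1.46084675,  0.02160786,
        1.34992247, -0.08847714]), 'joint_velocities': array([-0.00161244, -0.00154065, -0.00081331, -0.00099287, -0.00145902,
        0.00089782, -0.00025276]), 'tau': array([ 1.50373307e-03, -6.26746058e+01,  4.92844416e-02, -3.92432714e+01,
        1.63146062e-02,  6.93101101e-03, -1.19563921e-05]), 'position': array([ 0.21231538, -0.58747176,  0.23060203]), 'ee_rot': array([ 9.84999142e-01,  1.72558038e-01, -1.41022508e-04, -6.27894210e-04]), 'ft_force': array([-0.41875854, -0.12366939,  0.20456942]), 'torque': array([-0.06380579,  0.003722  ,  0.00200205]), 'grasp_force': 0.0, 'grip_width': 0.9977942452391031}
```

View pics/top1.png

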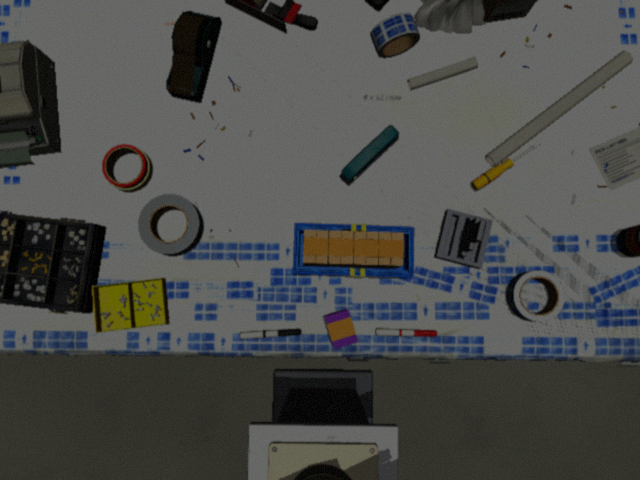

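View pics/side1.png

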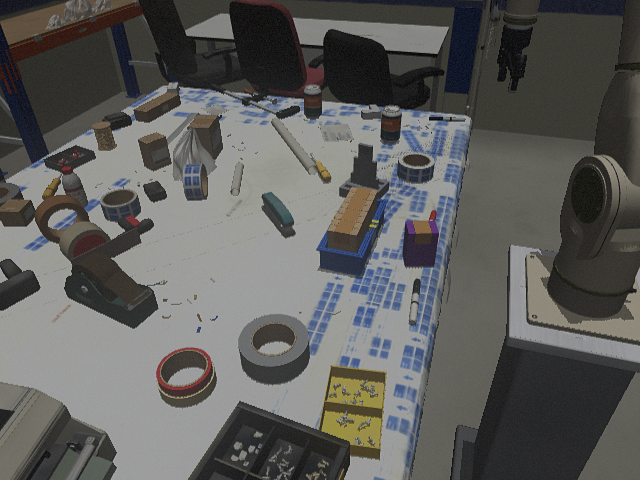

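The top view shows the tote centred at (354,250), with four brown cartons at x=302–404. The yellow guides are at (357,228) and (357,272), and the stand with the divider is at (463,238). The stapler is at (370,154), the duct tape at (170,224) and the purple look-alike at (340,328). Things that could be mistaken for a carton are the four in the tote, the purple block at (340,328), and the brown boxes far back. I'm choosing the four in the tote.

```bash
python3 - <<'E'
from h import *
z=np.load('/tmp/top.npz');im=z['im'];W=z['W']
hsv=cv2.cvtColor(im,cv2.COLOR_RGB2HSV)
def rect(m,name):
    p=W[m][:,:2];p=p[~np.isnan(p).any(1)]
    r=cv2.minAreaRect((p*1000).astype(np.float32));print(name,len(p),r,'z',np.nanmedian(W[m][:,2]))
def box(u0,u1,v0,v1):
    b=np.zeros((480,640),bool);b[v0:v1,u0:u1]=1;return b
Z=W[...,2]
tb=box(285,422,215,285)
rect(tb&(Z>.05)&(Z<.07),'rim')
rect(tb&(Z>.09)&(Z<.11),'cart')
ye=tb&(hsv[...,0]>20)&(hsv[...,0]<35)&(hsv[...,1]>150)&(Z>.045)&(Z<.08)
for n,b in(('far',box(0,640,0,250)),('near',box(0,640,250,480))):
    m=ye&b;rect(m,'yel '+n);print(np.nanmean(W[m],0))
sb=box(425,500,200,275)
rect(sb&(Z>.02)&(Z<.035),'stand')
dm=sb&(Z>.06);rect(dm,'div all');rect(sb&(Z>.14),'tab');rect(sb&(Z>.095)&(Z<.12),'sh')
print(np.nanmax(Z[sb]))
c=cv2.resize(im[210:290,285:505],None,fx=3.6,fy=3.6,interpolation=cv2.INTER_CUBIC)
s=np.load('/tmp/side.npz')['im'][130:280,300:450]
s=cv2.resize(s,None,fx=1.95,fy=1.95,interpolation=cv2.INTER_CUBIC)
o=np.zeros((288+s.shape[0],792,3),np.uint8);o[:288]=c;o[288:,:s.shape[1]]=s
cv2.imwrite('pics/c1.png',np.clip(o[:,:,::-1].astype(float)*1.8,0,255).astype(np.uint8))
E
```

```text
rim 2159 ((520.7144775390625, -57.50586700439453), (252.78759765625, 110.41654205322266), 89.39330291748047) z 0.05972631437028886
cart 3361 ((521.624267578125, -54.87086486816406), (203.24168395996094, 68.54200744628906), 89.14562225341797) z 0.10000986788999522
yel far 51 ((567.8059692382812, -67.57521057128906), (29.534828186035156, 12.740666389465332), 85.96957397460938) z 0.06028399945383911
[ 0.56721054 -0.06852994  0.06043569]
yel near 66 ((476.8156433105469, -47.555824279785156), (173.12554931640625, 22.068138122558594), 89.14690399169922) z 0.06094867954982519
[ 0.47676657 -0.06750961  0.06246653]
stand 1367 ((552.043212890625, -299.1380615234375), (101.951171875, 109.08708190917969), 75.77398681640625) z 0.027533190319834144
div all 467 ((552.1358032226562, -298.66943359375), (11.64392375946045, 83.38565826416016), 76.6554946899414) z 0.10749183192110778
tab 130 ((552.4577026367188, -299.0662841796875), (10.893007278442383, 40.044883728027344), 76.86263275146484) z 0.14954250613205933
sh 146 ((552.6907348632812, -298.760986328125), (10.541183471679688, 67.92044830322266), 75.5021743774414) z 0.10634841396593053
0.15460976045413966
```

View pics/c1.png

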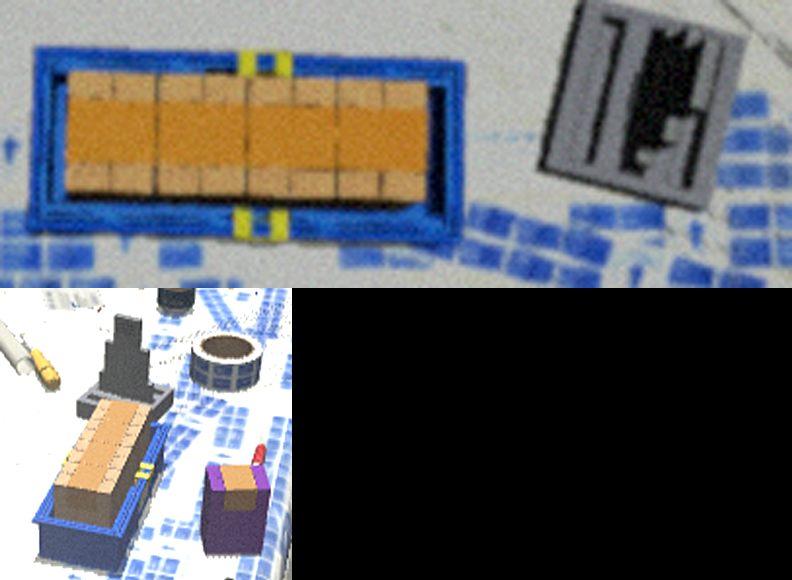

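```bash
python3 - <<'E'
from h import *
z=np.load('/tmp/top.npz');im=z['im'];W=z['W'];Z=W[...,2]
p=eyes.camera_params('top');T=np.array(p['world_from_camera'])
def proj(uv,h):
    uv=np.asarray(uv,float);d=np.c_[(uv[:,0]-p['cx'])/p['fx'],(uv[:,1]-p['cy'])/p['fy'],np.ones(len(uv))]@T[:3,:3].T
    return (T[:3,3]+d*((h-T[2,3])/d[:,2])[:,None])*1000
def fit(pts):
    vx,vy,x,y=cv2.fitLine(pts[:,:2].astype(np.float32),cv2.DIST_HUBER,0,.01,.01).ravel()
    a=np.degrees(np.arctan2(vy,vx))%180;return round(float(a),2),round(float(x),1),round(float(y),1)
b,g,r=im[...,2].astype(int),im[...,1].astype(int),im[...,0].astype(int)
def edges(m,cols,rows,h):
    near=proj([(u,np.where(m[:,u])[0].max()+.5) for u in cols],h);far=proj([(u,np.where(m[:,u])[0].min()-.5) for u in cols],h)
    L=proj([(np.where(m[v])[0].min()-.5,v) for v in rows],h);R=proj([(np.where(m[v])[0].max()+.5,v) for v in rows],h)
    for n,e in zip(('near','far','L','R'),(near,far,L,R)):print(n,fit(e))
B=np.zeros_like(Z,bool);B[215:290,285:425]=1
m=cv2.morphologyEx((B&(Z>.05)).astype(np.uint8),cv2.MORPH_OPEN,np.ones((3,3)))>0
edges(m,range(300,408),range(232,266),.06)
m=B&(Z>.09);print('cart');edges(m,range(308,400),range(235,260),.1)
hsv=cv2.cvtColor(im,cv2.COLOR_RGB2HSV)
for n,(v0,v1) in dict(far=(219,231),near=(266,280)).items():
    y=np.clip(np.minimum(r,g)-b,0,None)[v0:v1,340:375].astype(float)
    y[:, :]=np.where(y>25,y,0)
    prof=y.sum(0);print(n,prof.astype(int).tolist())
    vc=(y.sum(1)*np.arange(v0,v1)).sum()/y.sum()
    uc=(prof*np.arange(340,375)).sum()/prof.sum();print(vc,uc,proj([(uc,vc)],.06))
E
```

```text
near (88.75, 466.0, -60.4)
far (88.7, 574.5, -59.4)
L (178.59, 525.4, 68.6)
R (179.64, 530.7, -184.1)
cart
near (89.14, 486.9, -55.9)
far (89.03, 555.5, -57.6)
L (177.98, 522.3, 46.7)
R (179.76, 526.1, -157.1)
far [0, 0, 0, 0, 0, 0, 0, 0, 0, 0, 0, 90, 464, 534, 533, 381, 61, 0, 0, 0, 28, 115, 437, 523, 520, 398, 0, 0, 0, 0, 0, 0, 0, 0, 0]
227.24094025465232 358.2911361410382 [[568.58828444 -67.88390351  60.        ]]
near [0, 0, 0, 0, 0, 0, 0, 0, 0, 0, 353, 615, 651, 592, 237, 0, 0, 0, 0, 0, 221, 580, 638, 634, 441, 0, 0, 0, 0, 0, 0, 0, 0, 0, 0]
272.01713018943974 357.11467150342605 [[474.12112143 -65.91733181  60.        ]]
```

The crop shows the four cartons closed up in the tote, guides offset about 9 mm to −y, and the divider upright in the stand's middle slot. The purple block sits outside the tote, so the tote cartons are the right ones. I measured the tote at (0.520, −0.058) with yaw −1.2°, and the groove at about (0.521, −0.067).

```bash
python3 -m crank '[[[8.5,2.81,4.61,0,0,0,6.3],[8.5,2.81,4.61,0,0,0,6.3],[8.5,2.81,4.61,0,0,0,6.3],[8.5,2.81,4.61,0,0,0,6.3],[8.5,2.81,4.61,0,0,0,6.3],[8.5,2.81,4.61,0,0,0,6.3],[8.5,2.81,4.61,0,0,0,6.3],[8.5,2.81,4.61,0,0,0,6.3],[8.5,2.81,4.61,0,0,0,6.3],[8.5,2.81,4.61,0,0,0,6.3],[8.5,2.81,4.61,-2,0,0,5.9],[8.5,0,0,-4,0,0,0],[8.5,0,0,0,0,0,0]]]' 20; cat >> h.py <<'E'
def st():
    from scipy.spatial.transform import Rotation as R
    o=manip.get_obs();M=R.from_quat(o['ee_rot']).as_matrix()
    print('t%.2f'%o['clock'],'pos',np.round(o['position']*1000,1),'tooly',round(float(np.degrees(np.arctan2(M[1,1],M[0,1]))),2),'z',np.round(M[:,2],3),'F',np.round(o['ft_force'],1),'w',round(o['grip_width']*85.4,1),'g',round(o['grasp_force'],1))
E
python3 -c "from h import *;st()"
```

```text
clock: 1.72
position: [0.5196, -0.0803, 0.1687]
ee_rot: [0.714, 0.7, -0.002, -0.002]
ft_force: [0.6, -0.6, -0.0]
grip_width: 0.992
grasp_force: 0.0
t1.73 pos [519.6 -80.3 168.7] tooly -1.19 z [-0.006  0.001 -1.   ] F [ 0.6 -0.6 -0. ] w 84.8 g 0.0
```

```bash
python3 -m crank '[[[8.5,0.1,0,-4,0,0,0],[8.5,0,0,-4,0,0,0],[8.5,0,0,-1.9,0,0,0],[8.5,0,0,0,0,0,0],[7.4,0,0,0,0,0,0],[6.4,0,0,0,0,0,0],[6.4,0,0,0,0,0,0],[6.4,0,0,0,0,0,0]]]' 20;python3 -c "from h import *;st()"
```

```text
clock: 2.72
position: [0.5234, -0.0809, 0.0742]
ee_rot: [0.715, 0.699, 0.0, 0.001]
ft_force: [-2.7, -0.3, 5.0]
grip_width: 0.792
grasp_force: 22.3
t2.73 pos [523.4 -80.9  74.2] tooly -1.24 z [ 0.002 -0.001 -1.   ] F [-2.7 -0.3  5. ] w 67.7 g 22.3
```

```bash
python3 -m crank '[[[6.4,0,0,0.2,0,0,0],[6.4,0,-0.3,0.1,0,0,0],[6.4,0,-0.3,0,0,0,0],[6.4,0,-0.3,0,0,0,0],[6.4,0,-0.3,0,0,0,0]]]' 20;python3 -c "from h import *;st()"
```

```text
clock: 3.35
position: [0.5226, -0.0928, 0.0753]
ee_rot: [0.715, 0.699, 0.0, -0.0]
ft_force: [0.0, 2.6, -0.2]
grip_width: 0.792
grasp_force: 23.2
t3.35 pos [522.6 -92.8  75.3] tooly -1.23 z [ 0.  0. -1.] F [ 0.   2.6 -0.2] w 67.6 g 23.2
```

```bash
python3 -m crank '[[[6.4,0,-0.2,0,0,0,0],[6.4,0,-0.1,0,0,0,0]]]';python3 -c "from h import *;st()";python3 -m crank '[[[6.4,0,-0.1,0,0,0,0],[6.4,0,-0.1,0,0,0,0]]]';python3 -c "from h import *;st()"
```

```text
clock: 3.6
position: [0.5225, -0.0958, 0.0753]
ee_rot: [0.715, 0.699, 0.0, -0.0]
ft_force: [-0.1, 2.0, -0.3]
grip_width: 0.794
grasp_force: 23.2
t3.60 pos [522.5 -95.8  75.3] tooly -1.23 z [-0.  0. -1.] F [-0.1  2.  -0.3] w 67.8 g 23.2
clock: 3.85
position: [0.5225, -0.0977, 0.0753]
ee_rot: [0.715, 0.7, 0.0, -0.0]
ft_force: [-0.6, 1.4, -1.1]
grip_width: 0.789
grasp_force: 23.2
t3.85 pos [522.5 -97.7  75.3] tooly -1.23 z [ 0.  0. -1.] F [-0.6  1.4 -1.1] w 67.4 g 23.2
```

```bash
for i in 1 2 3; do python3 -m crank '[[[6.4,0,-0.1,0,0,0,0],[6.4,0,0,0,0,0,0]]]' >/dev/null;python3 -c "from h import *;st()";done
```

```text
t4.10 pos [522.5 -98.8  75.3] tooly -1.24 z [ 0. -0. -1.] F [-0.3  1.  -0.5] w 67.6 g 23.1
t4.35 pos [522.5 -98.9  75.3] tooly -1.2 z [-0.     0.001 -1.   ] F [-0.8  5.  -0.8] w 67.6 g 23.2
t4.60 pos [522.5 -98.9  75.3] tooly -1.16 z [-0.     0.002 -1.   ] F [-1.3  8.4  0.7] w 67.6 g 23.2
```

```bash
python3 -m crank '[[[6.4,0,0.1,0,0,0,0],[8.5,0,0,0,0,0,0],[8.5,0,0,0,0,0,0],[8.5,0,0,0,0,0,0],[8.5,0,0,3,0,0,0],[8.5,0.05,3.4,2,0,0,0],[8.5,0.05,3.4,0,0,0,0],[8.5,0,0,0,0,0,0],[8.5,0,0,-3,0,0,0],[8.5,0,0,-2.1,0,0,0],[8.5,0,0,0,0,0,0],[7.4,0,0,0,0,0,0],[6.4,0,0,0,0,0,0],[6.4,0,0,0.1,0,0,0],[6.4,0,0,0.1,0,0,0]]]' 20;python3 -c "from h import *;st()"
```

```text
clock: 6.48
position: [0.5235, -0.0317, 0.0764]
ee_rot: [0.715, 0.699, 0.0, 0.0]
ft_force: [-0.3, 0.4, -2.9]
grip_width: 0.794
grasp_force: 23.2
t6.47 pos [523.5 -31.7  76.4] tooly -1.23 z [ 0. -0. -1.] F [-0.3  0.4 -2.9] w 67.8 g 23.2
```

```bash
python3 -m crank '[[[6.4,0,0,-0.15,0,0,0],[6.4,0,0,0,0,0,0]]]' >/dev/null;python3 -c "from h import *;st()";python3 -m crank '[[[6.4,0,0.3,0,0,0,0],[6.4,0,0.3,0,0,0,0],[6.4,0,0.2,0,0,0,0]]]'>/dev/null;python3 -c "from h import *;st()"; for i in 1 2; do python3 -m crank '[[[6.4,0,0.1,0,0,0,0],[6.4,0,0,0,0,0,0]]]' >/dev/null;python3 -c "from h import *;st()";done
```

```text
t6.72 pos [523.7 -31.7  75.4] tooly -1.23 z [ 0. -0. -1.] F [-3.1 -0.6  5.3] w 67.7 g 24.1
t7.10 pos [523.7 -25.7  75.8] tooly -1.31 z [ 0.    -0.003 -1.   ] F [-7.  -6.5 13.2] w 67.4 g 24.3
t7.35 pos [523.7 -24.8  75.9] tooly -1.32 z [ 0.    -0.003 -1.   ] F [-6.1 -6.5 13. ] w 67.5 g 24.2
t7.60 pos [523.7 -23.9  76. ] tooly -1.32 z [ 0.    -0.003 -1.   ] F [-6.8 -6.4 14.2] w 67.8 g 24.2
```

```bash
python3 -m crank '[[[6.4,0,0,0.1,0,0,0],[6.4,0,0,0,0,0,0]]]' >/dev/null;python3 -c "from h import *;st()"; for i in 1 2 ; do python3 -m crank '[[[6.4,0,0.1,0,0,0,0],[6.4,0,0,0,0,0,0]]]' >/dev/null;python3 -c "from h import *;st()";done; python3 -c "
from h import *
im,d,W=shot('side');c=cv2.resize(im[150:290,310:410],None,fx=4,fy=4,interpolation=cv2.INTER_CUBIC)
cv2.imwrite('pics/s2.png',np.clip(c[:,:,::-1]*1.6,0,255).astype(np.uint8))"
```

```text
t7.85 pos [523.8 -22.4  76. ] tooly -1.26 z [ 0.001 -0.001 -1.   ] F [-0.8 -4.   2.8] w 67.4 g 24.0
t8.10 pos [523.8 -21.3  76.1] tooly -1.25 z [ 0.001 -0.001 -1.   ] F [-0.4 -4.5  4.7] w 67.4 g 24.1
t8.35 pos [523.8 -20.4  76.1] tooly -1.25 z [ 0.    -0.001 -1.   ] F [-2.  -4.6  4.8] w 67.5 g 24.2
```

View pics/s2.png

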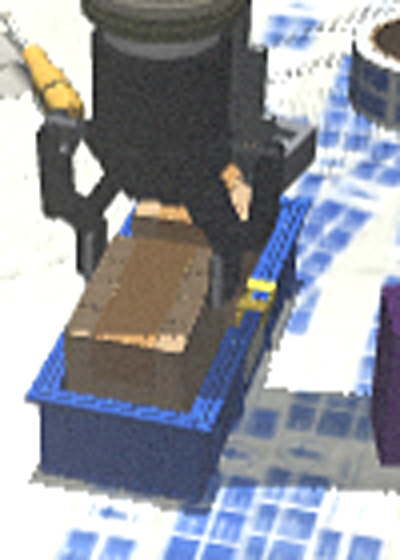

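The side crop shows both a-cartons upright and flush (tops at about (140,290)), with the fingers straddling a2 and a small end gap left at (150,390). I'll keep sliding.

```bash
for i in 1 2 3; do python3 -m crank '[[[6.4,0,0.1,0,0,0,0],[6.4,0,0,0,0,0,0]]]' >/dev/null;python3 -c "from h import *;st()";done
```

```text
t8.65 pos [523.7 -19.5  76.2] tooly -1.27 z [ 0.    -0.001 -1.   ] F [-3.  -6.6  6.9] w 67.6 g 24.3
t8.90 pos [523.7 -18.6  76.3] tooly -1.26 z [ 0.    -0.001 -1.   ] F [-2.9 -6.4  7.4] w 67.8 g 24.3
t9.15 pos [523.7 -17.5  76.4] tooly -1.26 z [ 0.    -0.001 -1.   ] F [-2.9 -5.8  7.8] w 67.7 g 24.5
```

```bash
for i in 1 2 3; do python3 -m crank '[[[6.4,0,0.1,0.02,0,0,0],[6.4,0,0,0,0,0,0]]]' >/dev/null;python3 -c "from h import *;st()";done
```

```text
t9.40 pos [523.7 -16.5  76.5] tooly -1.26 z [ 0.    -0.001 -1.   ] F [-2.9 -5.7  7.4] w 68.0 g 24.3
t9.65 pos [523.8 -15.4  76.6] tooly -1.25 z [ 0.    -0.001 -1.   ] F [-2.3 -5.8  7.5] w 67.6 g 24.0
t9.90 pos [523.8 -14.8  76.6] tooly -1.27 z [ 0.001 -0.001 -1.   ] F [-0.6 -7.7  3.7] w 67.7 g 23.8
```

```bash
for i in 1 2; do python3 -m crank '[[[6.4,0,0.1,0,0,0,0],[6.4,0,0,0,0,0,0]]]' >/dev/null;python3 -c "from h import *;st()";done
```

```text
t10.15 pos [523.8 -14.8  76.7] tooly -1.3 z [ 0.    -0.003 -1.   ] F [ -1.4 -10.1   5.6] w 67.4 g 23.8
t10.40 pos [523.8 -14.7  76.7] tooly -1.33 z [ 0.    -0.004 -1.   ] F [ -2.6 -13.1   6. ] w 67.6 g 23.9
```

```bash
python3 -m crank '[[[6.4,0,-0.15,0,0,0,0],[8.5,0,0,0,0,0,0],[8.5,0,0,0,0,0,0],[8.5,0,0,0,0,0,0],[8.5,0,0,5.5,0,0,0],[8.5,0,0,5.5,0,0,0],[8.5,0.29,-2.84,0.3,0,0,-10.25],[8.5,0.29,-2.84,0,0,0,-10.25],[8.5,0.29,-2.84,0,0,0,-10.25],[8.5,0.29,-2.84,0,0,0,-10.25],[8.5,0.29,-2.84,0,0,0,-10.25],[8.5,0.29,-2.84,0,0,0,-10.25],[8.5,0.29,-2.84,0,0,0,-10.25],[8.5,0.29,-2.84,0,0,0,-10.25],[8.5,0.29,-2.84,0,0,0,-10.25],[8.5,0.29,-2.84,0,0,0,-10.25],[5,0,0,0,0,0,0],[5,0,0,0,0,0,0]]]' 20;python3 - <<'E'
from h import *
st()
im,d,W=shot('top');np.savez('/tmp/top2',im=im,W=W);Z=W[...,2]
ab=np.zeros_like(Z,bool);ab[215:290,290:420]=1
m=ab&(Z>.09)&(Z<.11)
for u0,u1 in((295,345),(355,415)):
    q=m.copy();q[:,:u0]=0;q[:,u1:]=0
    print(cv2.minAreaRect((W[q][:,:2]*1000).astype(np.float32)))
print('top z range',np.nanpercentile(Z[m],[2,50,98]))
# profile of height along centre row
print([(u,int(Z[250,u]*1000)if Z[250,u]==Z[250,u] else None) for u in range(298,412,2)])
cv2.imwrite('pics/t2.png',np.clip(cv2.resize(im[200:300,285:505],None,fx=3.6,fy=3.6,interpolation=cv2.INTER_CUBIC)[:,:,::-1]*1.6,0,255).astype(np.uint8))
E
```

```text
clock: 12.65
position: [0.5528, -0.2961, 0.1892]
ee_rot: [0.993, -0.118, -0.0, -0.0]
ft_force: [-0.3, -0.6, 0.6]
grip_width: 0.601
grasp_force: 0.0
t12.65 pos [ 552.8 -296.1  189.2] tooly -103.57 z [-0.     0.001 -1.   ] F [-0.3 -0.6  0.6] w 51.3 g 0.0
((522.9426879882812, 7.076854705810547), (89.29814910888672, 68.43313598632812), 89.26006317138672)
((519.7791137695312, -122.82905578613281), (100.1591796875, 69.62254333496094), 89.87681579589844)
top z range [0.09556218 0.10000466 0.10442886]
[(298, 59), (300, 3), (302, 97), (304, 101), (306, 99), (308, 98), (310, 101), (312, 99), (314, 100), (316, 100), (318, 101), (320, 102), (322, None), (324, 101), (326, 100), (328, 98), (330, 96), (332, 103), (334, 99), (336, 101), (338, 96), (340, 102), (342, 101), (344, 103), (346, 99), (348, 100), (350, 103), (352, 5), (354, 3), (356, 5), (358, 6), (360, 43), (362, 99), (364, 98), (366, 103), (368, 101), (370, 102), (372, 103), (374, 102), (376, 101), (378, 98), (380, 99), (382, 101), (384, 99), (386, 97), (388, 101), (390, 102), (392, 102), (394, 99), (396, 101), (398, 98), (400, 103), (402, 97), (404, 99), (406, 99), (408, 103), (410, 96)]
```

View pics/t2.png

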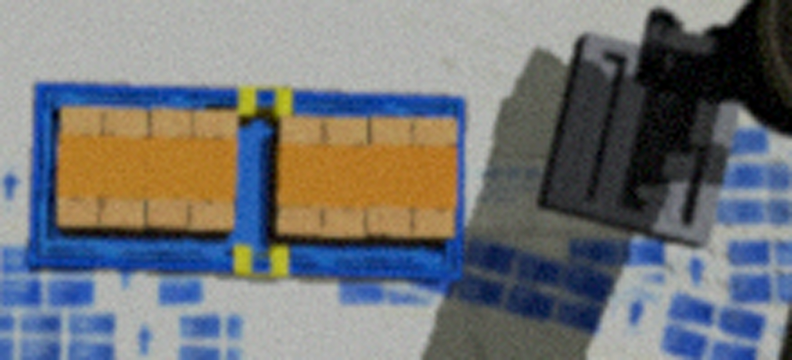

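The top view shows the b-pair (280–458, 120–235) against the −y wall. The a-pair (57–238) has a dark strip left at the +y wall at x≈50, so I'll measure the edges.

```bash
python3 - <<'E'
from h import *
z=np.load('/tmp/top2.npz');W=z['W'];Z=W[...,2]
p=eyes.camera_params('top');T=np.array(p['world_from_camera'])
def proj(u,v,h):
    d=T[:3,:3]@np.array([(u-p['cx'])/p['fx'],(v-p['cy'])/p['fy'],1]);return (T[:3,3]+d*(h-T[2,3])/d[2])*1000
for v in (236,242,250,256,260):
    m=(Z[v]>.08)&(np.arange(640)>292)&(np.arange(640)<420)
    e=np.flatnonzero(np.diff(m.astype(int)))+.5
    print(v,[(float(u),proj(u,v,.1)[:2].round(1).tolist()) for u in e])
print([round(float(x)*1000) for x in Z[245,290:304]])
im=z['im'];print(im[245,290:304].tolist())
E
```

```text
236 [(300.5, [543.4, 51.9]), (341.5, [544.5, -31.3]), (342.5, [544.5, -33.3]), (350.5, [544.7, -49.6]), (361.5, [545.0, -71.9]), (411.5, [546.3, -173.4])]
242 [(300.5, [531.2, 51.7]), (350.5, [532.5, -49.7]), (361.5, [532.7, -72.0]), (411.5, [534.0, -173.3])]
250 [(300.5, [514.9, 51.4]), (321.5, [515.4, 8.9]), (322.5, [515.5, 6.9]), (350.5, [516.2, -49.8]), (361.5, [516.4, -72.0]), (411.5, [517.7, -173.2])]
256 [(300.5, [502.7, 51.2]), (312.5, [503.0, 26.9]), (313.5, [503.0, 24.9]), (349.5, [504.0, -47.8]), (360.5, [504.2, -70.1]), (411.5, [505.5, -173.2])]
260 [(299.5, [494.6, 53.1]), (349.5, [495.8, -47.9]), (360.5, [496.1, -70.1]), (411.5, [497.4, -173.1])]
[3, -2, 2, -1, 58, 62, 56, 59, 60, 35, 2, 101, 103, 97]
[[108, 111, 108], [110, 111, 109], [110, 110, 107], [82, 84, 96], [37, 56, 102], [15, 42, 99], [11, 33, 75], [16, 48, 95], [12, 50, 96], [6, 29, 58], [47, 40, 54], [96, 68, 40], [113, 75, 26], [117, 83, 31]]
```

The a-pair stopped about 5 mm short of the wall because the grip slipped with the pads too high on the carton. I'll regrip a2 lower and a bit firmer.

```bash
python3 -m crank '[[[8.5,-0.29,2.71,0,0,0,10.24],[8.5,-0.29,2.71,0,0,0,10.24],[8.5,-0.29,2.71,0,0,0,10.24],[8.5,-0.29,2.71,0,0,0,10.24],[8.5,-0.29,2.71,0,0,0,10.24],[8.5,-0.29,2.71,0,0,0,10.24],[8.5,-0.29,2.71,0,0,0,10.24],[8.5,-0.29,2.71,0,0,0,10.24],[8.5,-0.29,2.71,0,0,0,10.24],[8.5,-0.29,2.71,0,0,0,10.24],[8.5,-0.1,0,-4,0,0,0],[8.5,0,0,-4,0,0,0],[8.5,0,0,-2.5,0,0,0],[8.5,0,0,-1.6,0,0,0],[8.5,0,0,0,0,0,0]]]' 35;python3 -c "from h import *;st()"
```

```text
clock: 14.58
position: [0.522, -0.0257, 0.068]
ee_rot: [0.715, 0.699, -0.0, -0.001]
ft_force: [-0.1, -0.4, 0.4]
grip_width: 0.997
grasp_force: 0.0
t14.57 pos [522.  -25.7  68. ] tooly -1.25 z [-0.001  0.    -1.   ] F [-0.1 -0.4  0.4] w 85.2 g 0.0
```

```bash
for i in 1 2 3; do python3 -m crank '[[[6.2,0,0,0,0,0,0],[6.2,0,0,0,0,0,0]]]' 35 >/dev/null;python3 -c "from h import *;st()";done
```

```text
t14.82 pos [523.2 -26.1  69.7] tooly -1.32 z [ 0.002 -0.    -1.   ] F [-3.   0.9  5.1] w 67.2 g 40.2
t15.07 pos [523.2 -26.1  69.7] tooly -1.32 z [ 0.002 -0.    -1.   ] F [-3.1  0.7  6.2] w 67.0 g 40.4
t15.32 pos [523.2 -26.1  69.7] tooly -1.32 z [ 0.002 -0.    -1.   ] F [-3.1  2.   6.7] w 67.3 g 40.4
```

```bash
python3 -m crank '[[[6.2,0,0,0.15,0,0,0],[6.2,0,0,0,0,0,0]]]' 35 >/dev/null;python3 -c "from h import *;st()"; for i in 1 2 3; do python3 -m crank '[[[6.2,0,0.1,0,0,0,0],[6.2,0,0,0,0,0,0]]]' >/dev/null;python3 -c "from h import *;st()";done
```

```text
t15.57 pos [522.6 -26.3  70.1] tooly -1.33 z [ 0. -0. -1.] F [-1.  -0.3 -2.8] w 67.3 g 39.9
t15.82 pos [522.5 -25.4  69.9] tooly -1.34 z [-0. -0. -1.] F [-0.9 -1.1 -1.6] w 67.2 g 40.0
t16.07 pos [522.5 -24.2  69.9] tooly -1.33 z [ 0.  0. -1.] F [ 1.4 -1.8 -2.4] w 67.3 g 40.0
t16.32 pos [522.5 -23.   69.9] tooly -1.32 z [-0.  0. -1.] F [-0.1 -0.7 -3.4] w 67.2 g 40.0
```

```bash
for i in 1 2 3; do python3 -m crank '[[[6.2,0,0.1,-0.02,0,0,0],[6.2,0,0,0,0,0,0]]]' >/dev/null;python3 -c "from h import *;st()";done
```

```text
t16.57 pos [522.6 -22.3  69.9] tooly -1.34 z [ 0. -0. -1.] F [-1.7 -2.1  0.3] w 67.1 g 40.2
t16.82 pos [522.8 -21.7  69.9] tooly -1.35 z [ 0.001 -0.001 -1.   ] F [-1.6 -5.   2.9] w 67.2 g 40.6
t17.07 pos [522.9 -21.   69.8] tooly -1.36 z [ 0.001 -0.001 -1.   ] F [-1.9 -4.7  6.7] w 67.4 g 41.0
```

```bash
python3 -m crank '[[[6.2,0,0.1,0.04,0,0,0],[6.2,0,0,0,0,0,0]]]' >/dev/null;python3 -c "from h import *;st()"; for i in 1 2 3; do python3 -m crank '[[[6.2,0,0.1,0,0,0,0],[6.2,0,0,0,0,0,0]]]' >/dev/null;python3 -c "from h import *;st()";done
```

```text
t17.32 pos [522.8 -19.3  69.8] tooly -1.33 z [ 0.001 -0.    -1.   ] F [ 1.4 -3.8  1.2] w 66.9 g 40.5
t17.57 pos [522.8 -19.3  69.8] tooly -1.36 z [ 0.001 -0.001 -1.   ] F [ 0.3 -8.8  1.9] w 67.4 g 40.5
t17.82 pos [522.8 -19.2  69.9] tooly -1.39 z [ 0.    -0.002 -1.   ] F [ -0.4 -11.8   2.1] w 67.1 g 40.6
t18.07 pos [522.8 -19.3  69.9] tooly -1.43 z [ 0.    -0.003 -1.   ] F [ -0.1 -14.2   3.3] w 67.5 g 40.6
```

```bash
python3 -m crank '[[[6.2,0,-0.3,0,0,0,0],[8.5,0,0,0,0,0,0],[8.5,0,0,0,0,0,0],[8.5,0,0,0,0,0,0],[8.5,0,0,6,0,0,0],[8.5,0,0,5.9,0,0,0],[8.5,0.3,-2.8,0,0,0,-10.25],[8.5,0.3,-2.8,0,0,0,-10.25],[8.5,0.3,-2.8,0,0,0,-10.25],[8.5,0.3,-2.8,0,0,0,-10.25],[8.5,0.3,-2.8,0,0,0,-10.25],[8.5,0.3,-2.8,0,0,0,-10.25],[8.5,0.3,-2.8,0,0,0,-10.25],[8.5,0.3,-2.8,0,0,0,-10.25],[8.5,0.3,-2.8,0,0,0,-10.25],[8.5,0.3,-2.8,0,0,0,-10.25],[5,0,0,0,0,0,0],[5,0,0,0,0,0,0]]]' 25;python3 - <<'E'
from h import *
st()
im,d,W=shot('top');np.savez('/tmp/top3',im=im,W=W);Z=W[...,2]
p=eyes.camera_params('top');T=np.array(p['world_from_camera'])
def proj(u,v,h):
    d=T[:3,:3]@np.array([(u-p['cx'])/p['fx'],(v-p['cy'])/p['fy'],1]);return (T[:3,3]+d*(h-T[2,3])/d[2])*1000
for v in (238,245,252,258):
    m=(Z[v]>.08)&(np.arange(640)>292)&(np.arange(640)<420)
    e=np.flatnonzero(np.diff(m.astype(int)))+.5
    print(v,[(float(u),proj(u,v,.1)[:2].round(1).tolist()) for u in e])
cv2.imwrite('pics/t3.png',np.clip(cv2.resize(im[200:300,285:505],None,fx=3.6,fy=3.6,interpolation=cv2.INTER_CUBIC)[:,:,::-1]*1.6,0,255).astype(np.uint8))
E
```

```text
clock: 20.32
position: [0.5528, -0.298, 0.1885]
ee_rot: [0.993, -0.119, -0.0, -0.0]
ft_force: [-0.1, 0.9, 0.1]
grip_width: 0.603
grasp_force: 0.0
t20.32 pos [ 552.8 -298.   188.5] tooly -103.65 z [-0.     0.001 -1.   ] F [-0.1  0.9  0.1] w 51.5 g 0.0
238 [(297.5, [539.3, 57.9]), (347.5, [540.6, -43.5]), (361.5, [540.9, -71.9]), (411.5, [542.2, -173.4])]
245 [(297.5, [525.0, 57.7]), (341.5, [526.1, -31.5]), (342.5, [526.1, -33.5]), (347.5, [526.3, -43.6]), (361.5, [526.6, -72.0]), (411.5, [527.9, -173.3])]
252 [(297.5, [510.8, 57.4]), (346.5, [512.0, -41.7]), (360.5, [512.4, -70.0]), (411.5, [513.6, -173.2])]
258 [(297.5, [498.6, 57.2]), (334.5, [499.5, -17.6]), (335.5, [499.5, -19.6]), (346.5, [499.8, -41.8]), (360.5, [500.2, -70.1]), (411.5, [501.5, -173.1])]
```

View pics/t3.png

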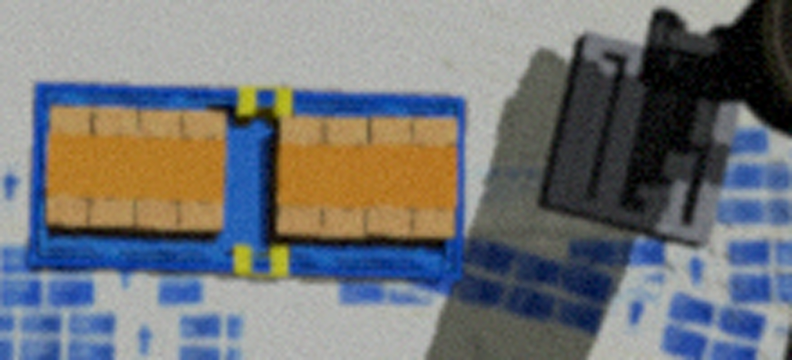

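The top view now shows the a-pair (48–225) flush to the +y wall and the b-pair (280–458) flush to the −y wall, with a clear gap at (250,170) spanning the guides. Next is the divider.

```bash
python3 -m crank '[[[5,0,-0.1,-3,0,0,0],[5,0,0,-3,0,0,0],[5,0,0,-1.2,0,0,0],[5,0,0,0,0,0,0],[3,0,0,0,0,0,0],[1.8,0,0,0,0,0,0],[0.6,0,0,0,0,0,0],[0.6,0,0,0,0,0,0],[0.6,0,0,0,0,0,0]]]' 25;python3 -c "from h import *;st()"
```

```text
clock: 21.5
position: [0.553, -0.3005, 0.1177]
ee_rot: [0.993, -0.12, 0.001, 0.0]
ft_force: [-0.3, 0.0, 6.3]
grip_width: 0.114
grasp_force: 25.5
t21.50 pos [ 553.  -300.5  117.7] tooly -103.83 z [ 0.001 -0.001 -1.   ] F [-0.3  0.   6.3] w 9.7 g 25.5
```

```bash
python3 -m crank '[[[0.6,0,0,0.5,0,0,0],[0.6,0,0,1,0,0,0],[0.6,0,0,1.5,0,0,0],[0.6,0,0,4,0,0,0],[0.6,0,0,5.5,0,0,0],[0.6,-0.5,3,0,0,0,0],[0.6,-0.5,4,0,0,0,2.5],[0.6,-0.5,4,0,0,0,2.5],[0.6,-0.5,4,0,0,0,2.5],[0.6,-0.5,4,0,0,0,2.5],[0.6,-0.6,4.36,0,0,0,2.6],[0.6,0,0,0,0,0,0],[0.6,0,0,0,0,0,0]]]' 25;python3 - <<'E'
from h import *
st()
for n in('top','side'):
    im,d,W=shot(n);np.savez('/tmp/%s4'%n,im=im,W=W)
    c=im[190:310,285:425] if n=='top' else im[130:290,290:430]
    cv2.imwrite('pics/%s4.png'%n,np.clip(cv2.resize(c,None,fx=3.6,fy=3.6,interpolation=cv2.INTER_CUBIC)[:,:,::-1]*1.6,0,255).astype(np.uint8))
E
python3 -c "
import cv2,numpy as np
a=cv2.imread('pics/top4.png');b=cv2.imread('pics/side4.png')
o=np.zeros((580,800,3),np.uint8);a=cv2.resize(a,(400,int(a.shape[0]*400/a.shape[1])));b=cv2.resize(b,(400,int(b.shape[0]*400/b.shape[1])))
o[:a.shape[0],:400]=a;o[:b.shape[0],400:]=b;cv2.imwrite('pics/j4.png',o[:470])"
```

```text
clock: 23.12
position: [0.5216, -0.0667, 0.2422]
ee_rot: [1.0, -0.011, 0.0, 0.0]
ft_force: [0.6, 0.1, -0.7]
grip_width: 0.112
grasp_force: 24.6
t23.12 pos [521.6 -66.7 242.2] tooly -91.22 z [ 0.    -0.001 -1.   ] F [ 0.6  0.1 -0.7] w 9.6 g 24.6
```

View pics/j4.png

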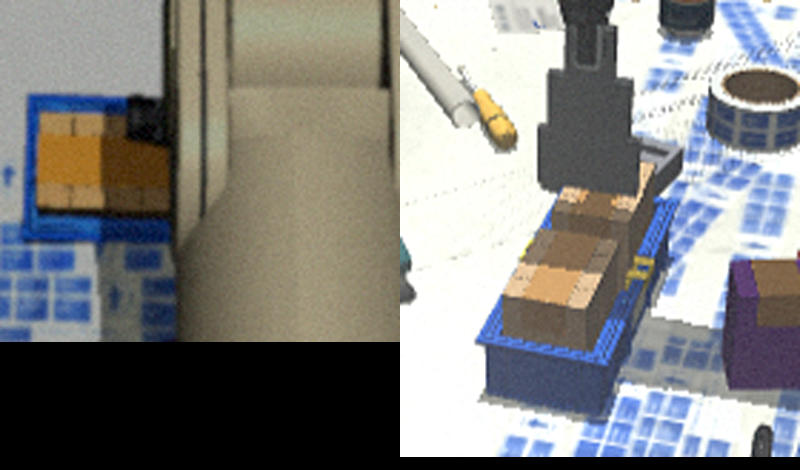

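The side view shows the divider upright in the hand, foot at about (590,185), clear above the gap. Top view: the arm hides the groove. I'll fit its face from the side depth.

```bash
python3 - <<'E'
from h import *
W=np.load('/tmp/side4.npz')['W'];p=W.reshape(-1,3)*1000
m=(abs(p[:,0]-521)<60)&(abs(p[:,1]+62)<9)&(p[:,2]>108)&(p[:,2]<235)
p=p[m]
A=np.c_[p[:,0]-521,p[:,2]-150,np.ones(len(p))]
for _ in range(3):
    c,*_x=np.linalg.lstsq(A,p[:,1],rcond=None);r=p[:,1]-A@c;k=abs(r)<3;p=p[k];A=A[k]
print(len(p),'face y',c[2],'yaw deg',np.degrees(c[0]),'tilt deg',np.degrees(c[1]),'res',r.std())
for z0,z1 in((135,175),(182,215)):
    q=p[(p[:,2]>z0)&(p[:,2]<z1)];print(z0,np.percentile(q[:,0],[.5,2,98,99.5]),np.percentile(q[:,0],[.5,99.5]).mean())
print('zmin',np.percentile(p[:,2],.5))
s=np.load('/tmp/side4.npz')['im'].astype(int);ye=(np.minimum(s[...,0],s[...,1])-s[...,2]>40)&(abs(W[...,2]-.06)<.006)&(abs(W[...,0]-.521)<.06)&(abs(W[...,1]+.067)<.03)
q=W[ye]*1000;n=q[q[:,0]<521];print('near yellow',len(n),n.mean(0),np.percentile(n[:,1],[2,98]))
E
```

```text
1172 face y -62.31266633899301 yaw deg -1.0892136330650262 tilt deg -0.11590709990274067 res 1.4361626310946363
135 [480.43788677 481.84433087 562.62490023 563.21114656] 521.8245166654993
182 [488.22975415 489.2030259  555.63558919 556.08840754] 522.1590808464505
zmin 128.69030287525484
near yellow 24 [475.10067286 -65.36025538  58.45327257] [-80.81122581 -50.76311525]
```

```bash
python3 -m crank '[[[0.6,-0.07,0.25,0,0,0,0],[0.6,0,0,-2,0,0,0],[0.6,0,0,-2,0,0,0],[0.6,0,0,-2,0,0,0],[0.6,0,0,-0.5,0,0,0],[0.6,0,0,0,0,0,0]]]' 25;python3 -c "from h import *;st()"
```

```text
clock: 23.98
position: [0.5209, -0.0642, 0.177]
ee_rot: [1.0, -0.011, -0.0, -0.0]
ft_force: [-0.6, -0.3, -0.8]
grip_width: 0.113
grasp_force: 24.6
t23.98 pos [520.9 -64.2 177. ] tooly -91.25 z [-0.  0. -1.] F [-0.6 -0.3 -0.8] w 9.7 g 24.6
```

Foot is at about z=65 with no contact. I'll lower until it touches the block tops.

```bash
for i in 1 2 3 4; do python3 -m crank '[[[0.6,0,0,-0.2,0,0,0],[0.6,0,0,0,0,0,0]]]' >/dev/null;python3 -c "from h import *;st()";done
```

```text
t24.23 pos [521.1 -64.1 175.2] tooly -91.23 z [ 0.001 -0.    -1.   ] F [ 0.7  0.4 -1. ] w 9.8 g 24.6
t24.48 pos [520.8 -64.1 172.7] tooly -91.23 z [-0. -0. -1.] F [ 1.1  0.6 -1.6] w 9.6 g 24.6
t24.73 pos [521.2 -64.1 171.4] tooly -91.23 z [ 0.001 -0.    -1.   ] F [-1.9  0.3  5.3] w 9.5 g 25.6
t24.98 pos [521.9 -64.2 171. ] tooly -91.24 z [ 0.003 -0.001 -1.   ] F [-4.2 -0.  16.5] w 9.4 g 27.5
```

```bash
python3 -m crank '[[[0.6,0,0,0.2,0,0,0]]]' >/dev/null; for i in 1 2 3 4 5; do python3 -m crank '[[[0.6,0,-0.06,0,0,0,0]]]' >/dev/null;python3 -c "from h import *;st()";done
```

```text
t25.23 pos [521.4 -64.6 171.4] tooly -91.23 z [ 0.001 -0.    -1.   ] F [-0.2  1.4  5.1] w 9.8 g 25.7
t25.35 pos [521.4 -64.8 171.3] tooly -91.21 z [ 0.001  0.    -1.   ] F [-1.   1.9  7. ] w 10.0 g 25.7
t25.48 pos [521.4 -65.1 171.3] tooly -91.2 z [ 0.001  0.001 -1.   ] F [-1.1  3.7  6.6] w 9.6 g 25.7
t25.60 pos [521.4 -65.5 171.3] tooly -91.19 z [ 0.001  0.001 -1.   ] F [-0.7  3.5  6.2] w 9.7 g 25.7
t25.73 pos [521.5 -66.  171.3] tooly -91.18 z [ 0.001  0.001 -1.   ] F [-1.   3.5  5.9] w 9.7 g 25.7
```

```bash
for i in 1 2 3 4 5; do python3 -m crank '[[[0.6,0,-0.05,0,0,0,0]]]' >/dev/null;python3 -c "from h import *;st()";done
```

```text
t25.85 pos [521.5 -66.5 171.2] tooly -91.18 z [ 0.001  0.001 -1.   ] F [-0.2  3.3  5.1] w 9.5 g 25.6
t25.98 pos [521.3 -67.3 171. ] tooly -91.19 z [ 0.001  0.001 -1.   ] F [-1.3 -0.5 -0.3] w 9.8 g 24.8
t26.10 pos [520.5 -68.8 170.3] tooly -91.24 z [-0.001 -0.    -1.   ] F [ 0.7  1.1 -0.6] w 9.5 g 24.8
t26.23 pos [520.6 -69.  170.3] tooly -91.23 z [-0.001  0.    -1.   ] F [ 0.1  1.8 -0.5] w 9.6 g 24.7
t26.35 pos [520.6 -69.3 170.4] tooly -91.22 z [-0.001  0.001 -1.   ] F [ 0.9  2.5 -1.4] w 9.5 g 24.6
```

It dropped into the groove at y≈−68. I'll ease back slightly and slide it down, feeling as I go.

```bash
python3 -m crank '[[[0.6,0.03,0.07,0,0,0,0],[0.6,0,0,-0.3,0,0,0],[0.6,0,0,0,0,0,0]]]' >/dev/null;python3 -c "from h import *;st()"; for i in 1 2; do python3 -m crank '[[[0.6,0,0,-0.4,0,0,0],[0.6,0,0,0,0,0,0]]]' >/dev/null;python3 -c "from h import *;st()";done
```

```text
t26.73 pos [521.1 -68.9 167.5] tooly -91.23 z [-0. -0. -1.] F [ 0.7  1.3 -1.3] w 9.3 g 24.6
t26.98 pos [521.  -68.9 163.4] tooly -91.23 z [-0.  0. -1.] F [-0.1  1.9 -2.1] w 9.7 g 24.6
t27.23 pos [521.  -68.9 159.3] tooly -91.23 z [-0.  0. -1.] F [ 0.7  2.5 -2.1] w 9.6 g 24.6
```

```bash
for i in 1 2 3; do python3 -m crank '[[[0.6,0,0.02,-0.4,0,0,0],[0.6,0,0,-0.4,0,0,0],[0.6,0,0,-0.3,0,0,0],[0.6,0,0,0,0,0,0]]]' >/dev/null;python3 -c "from h import *;st()";done
```

```text
t27.73 pos [520.9 -68.7 148.3] tooly -91.23 z [-0.001 -0.    -1.   ] F [-0.   2.  -2.3] w 9.5 g 24.6
t28.23 pos [520.9 -68.6 137.3] tooly -91.23 z [-0.001 -0.    -1.   ] F [-0.3  1.2 -1.8] w 9.7 g 24.7
t28.73 pos [520.9 -68.5 126.4] tooly -91.24 z [-0.001 -0.    -1.   ] F [-0.5  0.9 -1.3] w 9.6 g 24.8
```

```bash
python3 -m crank '[[[0.6,0,0,-0.4,0,0,0],[0.6,0,0,-0.3,0,0,0],[0.6,0,0,0,0,0,0]]]' >/dev/null;python3 -c "from h import *;st()"; for i in 1 2 3; do python3 -m crank '[[[0.6,0,0,-0.12,0,0,0],[0.6,0,0,0,0,0,0]]]' >/dev/null;python3 -c "from h import *;st()";done
```

```text
t29.10 pos [521.  -68.4 119.4] tooly -91.23 z [-0.001 -0.    -1.   ] F [ 0.3  0.2 -0.7] w 9.7 g 24.8
t29.35 pos [521.1 -68.3 118.5] tooly -91.23 z [-0. -0. -1.] F [ 1.2 -0.8 -0.8] w 9.7 g 24.8
t29.60 pos [521.1 -68.3 117.3] tooly -91.23 z [-0. -0. -1.] F [-0.3  0.3 -0.4] w 9.4 g 24.8
t29.85 pos [521.4 -68.3 116.7] tooly -91.23 z [ 0. -0. -1.] F [-2.7 -0.2  5.1] w 9.6 g 25.7
```

Home: contact at TCP z=116.7, which puts the foot on the 5 mm floor. Now to release and lift away.

```bash
python3 -m crank '[[[0.6,0,0,-0.05,0,0,0],[0.6,0,0,0,0,0,0]]]' >/dev/null;python3 -c "from h import *;st()"; python3 -m crank '[[[3,0,0,0.05,0,0,0],[4,0,0,0,0,0,0],[4,0,0,0,0,0,0],[4,0,0,2,0,0,0],[4,0,0,4,0,0,0],[4,0,-3,4,0,0,0],[4,-1,-5.5,0,0,0,0],[4,-1,-5.5,0,0,0,0],[4,-1,-5.5,0,0,0,0],[4,-1,-5.5,0,0,0,0],[4,0,0,0,0,0,0],[4,0,0,0,0,0,0]]]';python3 - <<'E'
from h import *
st()
im,d,W=shot('top');Z=W[...,2]*1000;s,ds,Ws=shot('side')
b=np.zeros(Z.shape,bool);b[205:285,340:375]=1
q=W[b&(Z>130)]*1000;print('tab',len(q),np.median(q[:,2]),cv2.minAreaRect(q[:,:2].astype(np.float32)))
q=W[b&(Z>92)&(Z<108)&(abs(W[...,1]*1000+68)<5)]*1000;print('shoulder/other',np.median(q,0))
c=np.hstack([cv2.resize(im[200:300,285:425],(448,320),interpolation=cv2.INTER_CUBIC),cv2.resize(s[130:290,290:430],(280,320),interpolation=cv2.INTER_CUBIC)])
cv2.imwrite('pics/f.png',np.clip(c[:,:,::-1]*1.6,0,255).astype(np.uint8))
E
```

```text
t30.10 pos [521.5 -68.3 116.7] tooly -91.23 z [ 0.001 -0.    -1.   ] F [-4.7  0.3  9.8] w 9.7 g 26.5
clock: 31.6
position: [0.4813, -0.3178, 0.2158]
ee_rot: [1.0, -0.011, -0.0, -0.0]
ft_force: [0.2, 1.0, -0.0]
grip_width: 0.467
grasp_force: 0.0
t31.60 pos [ 481.3 -317.8  215.8] tooly -91.23 z [-0.     0.001 -1.   ] F [ 0.2  1.  -0. ] w 39.9 g 0.0
tab 122 148.2534322627087 ((519.6915283203125, -66.90777587890625), (9.74749755859375, 38.60364532470703), 89.74625396728516)
shoulder/other [499.53089583 -67.61156004 105.50155749]
```

View pics/f.png

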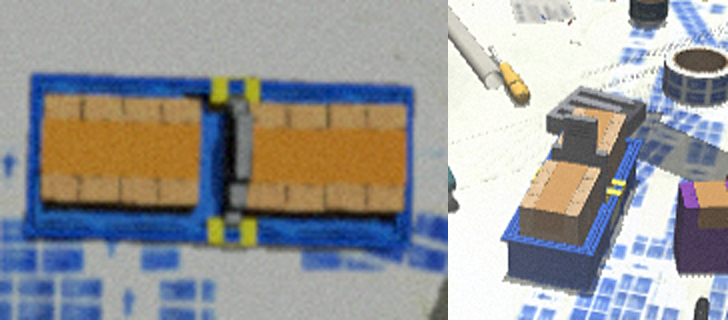

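The final view shows the divider in the guides at (238,160). Its tab top is at 148 mm and its shoulder at 105.5 mm, as expected when it is fully home. Both carton pairs are flush to the end walls and the hand is clear.

```bash
python3 -c "from workcell import job;print(job.hand_in())"
```

```text
the job is handed in; nothing more can be done
None
```

The job is handed in at about 32 s: two cartons sit against each end wall, and the divider is home on the tote floor in its groove and released, though the +y pair took a second, firmer grip (35 N set) after the first slipped.

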